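# Put the eraser away and slide the caddy's cover shut

## Task

Put the loose eraser into the open well of the desk caddy, then push the caddy's sliding cover along its track until it closes against the rubber buffer of the end stop. Press it home there with a light steady push of about 8 N for half a second (never over 16 N on the buffer), then let go and leave it shut, and do not disturb the memory stick, the sharpener or the binder clip.

Things in the scene. Friction and masses are not known exactly. Their poses are not given: they have to be found in the camera images.
- caddy: Fixed wooden desk caddy, 160 (its x) x 352 (its y) mm. Origin on the desk under it (it spans y -184 to +168 mm), z up. Its -y half is an open well; its +y half is a closed deck under the open cover. Aluminium rails along y, at x = +-64 to +-80 mm, top 56 mm high, hold the cover's long edges with about 2 mm of play. The cover shuts by sliding toward the caddy's -y.
- well (a point): Centre of the well's floor, 6 mm above the desk, at caddy x 0, y -61 mm. The well is 116 (x) x 114 (y) mm and its walls rise to 44 mm above the desk; the open cover may reach up to 18 mm over its +y side.
- stop_zone (a point): Fixed point of the caddy (x 0, y -138, z 48 mm) on the end frame beyond the well. There stands a hand-set metal end stop with a black rubber buffer, 80 mm wide, facing the caddy's +y. Its setting is unknown: the free buffer face lies anywhere within 16 mm in y of this point, so the shut position must be felt. The buffer gives 1 mm for each 4 N and bottoms at 8.5 mm.
- cover: The sliding cover: a brown wooden plate 140 (x) x 156 (y) x 6 mm, about 0.25 kg (varies), loose in the caddy's track. Origin: centre of its underside, 44 mm above the desk; its axes run along the caddy's. Its leading edge is at its own y = -78 mm. It slides with a friction of some 1 to 2 N; nothing latches it. It starts open, reaching at most 18 mm over the well.
- cover_bar (a point): Centre of the aluminium push bar that stands up across the middle of the cover: 56 mm along the cover's x, 12 mm along y, from 50 to 68 mm above the desk (this point at 59 mm). Push it on its +y side, or pinch it across its 12 mm.
- eraser_center (a point): Centre of the blue and white eraser, 21 (its x) x 52 (its y) x 12 mm, 20 g, lying on the desk to the right of the caddy; this point is 6 mm above the desk.
- usb_stick: Black memory stick, 18 x 48 x 8 mm, loose bystander, origin at the centre of its underside.
- sharpener: Small metal pencil sharpener, 16 x 26 x 15 mm, loose bystander, origin at the centre of its underside.
- binder_clip: Black binder clip, 50 x 32 x 30 mm, loose bystander, origin at the centre of its underside.

How it is judged:
On the way, in this order (a step that is already met when the one before it is completed fails the run):
1. the eraser lies in the caddy's well (x of eraser_center in the frame of caddy between -0.058 and 0.058 m and y of eraser_center in the frame of caddy between -0.118 and -0.004 m and z of eraser_center in the frame of caddy below 0.032 m), for 0.2 s.
2. the cover is pressed on the rubber buffer with more than 4 N for 0.3 s (contact force between cover and buffer_c0 above 4 N), for 0.3 s.
At the end, for the whole second after the job is handed in: The eraser lies in the well under the cover, and the cover stands at rest with its leading edge on the rubber buffer (gap under 2.5 mm) (all of step 1 and y of endstop_c0 in the frame of cover above -0.0985 m and linear speed of cover below 0.01 m/s); the robot touches nothing.
It fails at once if the cover is driven onto the buffer with more than 16 N (contact force between cover and buffer_c0 above 16 N).
It fails at once if the memory stick is moved more than 2 cm (distance of usb_stick from where it was at the start of the episode above 0.02 m).
It fails at once if the sharpener is moved more than 2 cm (distance of sharpener from where it was at the start of the episode above 0.02 m).
It fails at once if the binder clip is moved more than 2 cm (distance of binder_clip from where it was at the start of the episode above 0.02 m).
It also fails if it takes over 61 s, if anything falls off the work surface, if the arm or the gripper's body presses on something with over 40 N, if the wrist force passes 120 N, or if a joint passes its speed limit or range.

## Robot

A 6-joint arm with a two-finger parallel gripper is mounted at the origin on the work surface; the furniture and walls round the work are solid. World frame = base frame: x ahead of the robot, y to its left, z up, the work surface at z = 0. Lengths are in m, angles in rad, forces in N, time in s.
With the tool pointing down it reaches from about 0.275 to 0.725 m from the base axis. Payload 15.9 kg.
Tool frame: the origin (TCP) lies midway between the tips of the shut fingers; the grasp point (between the pads) lies 19 mm behind it (manip.grip_depth is the distance from the TCP to the grasp point, in m); x points along the fingers, z is the direction in which the jaws open and shut, and the axes are right-handed (so a half turn about x gives the same grasp; the last joint's range is limited). The gripper opens to 85 mm and grips with 20 to 120 N. Pads are 22 mm wide; open, the fingers measure 114 mm over their backs; the gripper's body (76 mm by 85 mm) begins 54 mm behind the grasp point. The pads swing forward as they close: fully open they stand 13 mm farther back than shut.
Start: joints at [-1.322, 0.213, -0.034, 1.323, 0, 1.571], TCP at [0.123, -0.485, 0.21] pointing down, gripper open.
Joint ranges: [-2.98, 2.98], [-0.74, 1.72], [-1.14, 1.35], [-2.1, 2.04], [-1.57, 1.44], [-3.14, 3.14]. Speed limits (rad/s): [1.89, 1.89, 2.39, 2.57, 3.14, 3.14].

## Interface

Orientations are given as a unit quaternion [w, x, y, z].
In Python, from cell import manip, cams gives the robot as it stands.
- The arm moves only by the tool carry_out, never from a script. Its argument "rows" is a list of rows, each a list of 5 numbers: the shift along the world's x, y, z in cm, then the turn about the world's z in rad, then the gripper's target within -1 to 1 (fully open at 1, half-way at 0, shut at -1). A call has 1 to 5 rows; each row is the pose to reach, as a shift and turn from the pose commanded when the call began; what a row does not reach only later rows make up. A row lasts 1/8 s, in which the tool goes at most 62.5 mm and 10.7 degrees, less where a joint would pass 70% of its speed; a pose out of reach is approached as far as the arm can. A call with a gripper value outside its range is refused whole. The fingers move at their own pace and stop on an object; the grip force is fixed at half the most. Time passes only in rows, so rows that repeat a pose let the fingers close. It gives the time, the measured TCP pose, the force and the opening at its end, in the units of the state.
- manip.get_obs(): the state, without advancing time (a new reading comes with each control period).
- cams.camera(name): name is "side" or "top"; returns a dict with "color" (384x512x3 uint8, blue, green, red), "depth" (384x512 float32, m along the optical axis (not along the pixel's ray), 0 where there is no reading), "intrinsics" (3x3 intrinsics, pixels), "T" (4x4, takes a point from camera to world coordinates). Camera axes: x right, y down, z forward; pixel columns grow to the right and rows downward; lengths in m; the calibration is good to about 2 mm. A picture is of the moment at which its call begins.
- manip.finish_job(): hands the job in, once; it reports no verdict.
The state is a dict: "clock": time; "joint_positions": joint angles; "dq": joint speeds; "effort": joint torques, N m; "ee_pos": TCP position; "eef_rot": TCP orientation; "contact_force": force on the tool from outside, world axes, zero at the start; "ft_torque": the same for the moment, N m; "opening": opening from 0.0 (shut) to 1.0 (fully open).
Only numpy, scipy, OpenCV 4.12 (cv2) and the standard library are available. Lean on these libraries where they do the work, as an engineer would, in place of code of your own. Each camera call takes 0.05 s, during which the arm holds its last target.

## Working session

There is one attempt and no reset: what is moved stays moved. The work goes in short steps, Python scripts to look and compute and a tool call to move; the robot and the scene stay as the last step left them, time stands still between calls to the robot, and variables do not carry over. Pictures are saved under pics/ and viewed, and the job is handed in when it is done.

Besides the shell and the picture viewer there is one more tool, called after "Call:" as name([rows], argument=value, ...), one row to a line, values as JSON. carry_out: Moves the arm, as the interface text tells. Its arguments: {"type":"object","properties":{"rows":{"type":"array"}},"required":["rows"]}

```bash
ls; mkdir -p pics
python3 - <<'E'
from cell import manip, cams
import cv2
import numpy as np
o=manip.get_obs(); print(o['clock'],o['ee_pos'],o['eef_rot'],o['contact_force'],o['opening'])
for n in('top','side'):
    c=cams.camera(n); cv2.imwrite(f'pics/{n}0.png',c['color']); np.savez(f'pics/{n}0.npz',**c); print(n,c['intrinsics'].tolist(),c['T'].round(4).tolist())
E
```

```text
pics
0.0 [ 0.12302716 -0.48426722  0.20932617] [ 0.55787198  0.43432055  0.55848506 -0.43386512] [0.15813386 0.37939918 0.28359587] 0.9997825367423139
top [[347.38142419726455, 0.0, 251.7194735852224], [0.0, 347.38142419726455, 194.69985342657156], [0.0, 0.0, 1.0]] [[0.0224, -0.9914, 0.1291, 0.3888], [-0.9997, -0.0232, -0.005, -0.1204], [0.008, -0.129, -0.9916, 0.9115], [0.0, 0.0, 0.0, 1.0]]
side [[432.7781573531909, 0.0, 254.51651680466526], [0.0, 432.7781573531909, 193.05502379727284], [0.0, 0.0, 1.0]] [[0.9658, 0.1876, -0.1788, 0.6801], [0.2587, -0.6566, 0.7085, -0.8147], [0.0155, -0.7306, -0.6827, 0.7269], [0.0, 0.0, 0.0, 1.0]]
```

View pics/top0.png

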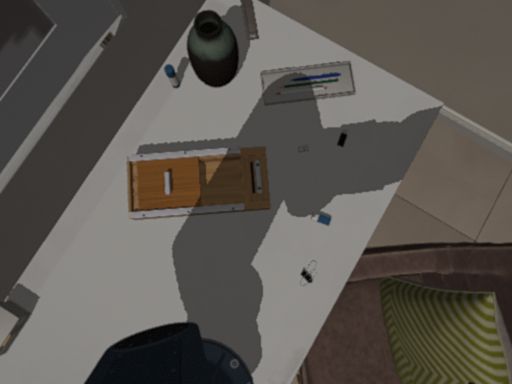

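View pics/side0.png

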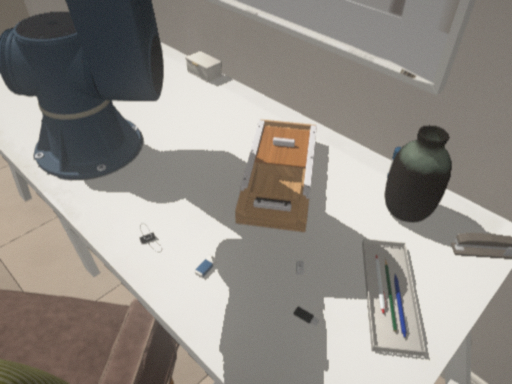

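The top view shows the caddy lying along image u, with the cover at about (168,182), the bar at (168,182), the well at (222,180) and the stop at (257,177). The eraser is at (322,219), the clip at (307,275), the stick at (342,140) and the sharpener at (303,149). Next I'll zoom in.

Run:
```python
import cv2,numpy as np
t=cv2.imread('pics/top0.png');s=cv2.imread('pics/side0.png')
a=cv2.resize(t[135:230,120:280],None,fx=5,fy=5,interpolation=cv2.INTER_CUBIC)
b=cv2.resize(t[195:290,285:345],None,fx=6,fy=6,interpolation=cv2.INTER_CUBIC)
c=cv2.resize(s[245:295,180:230],None,fx=8,fy=8,interpolation=cv2.INTER_CUBIC)
d=cv2.resize(s[115:235,230:325],None,fx=5,fy=5,interpolation=cv2.INTER_CUBIC)
cv2.imwrite('pics/za.png',a);cv2.imwrite('pics/zb.png',b);cv2.imwrite('pics/zc.png',c);cv2.imwrite('pics/zd.png',d)
```

```text
(no output)
```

View pics/za.png

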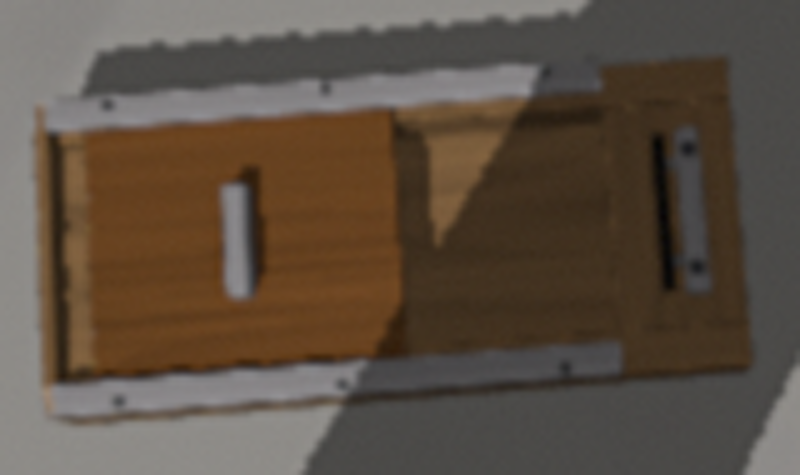

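View pics/zb.png

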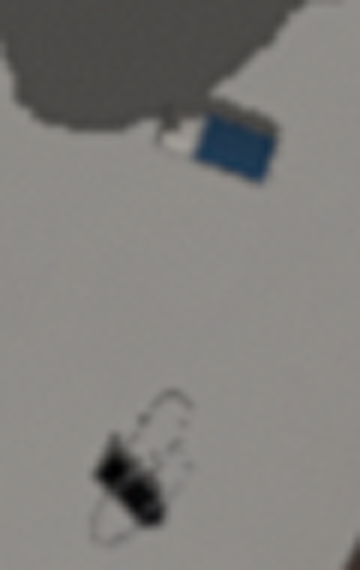

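View pics/zc.png

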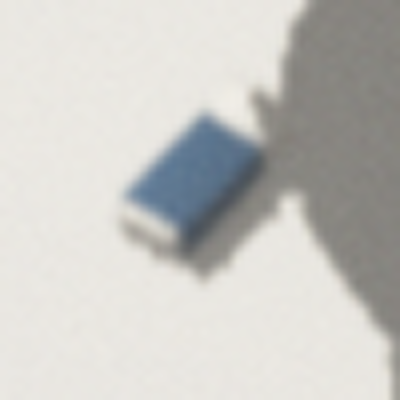

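View pics/zd.png

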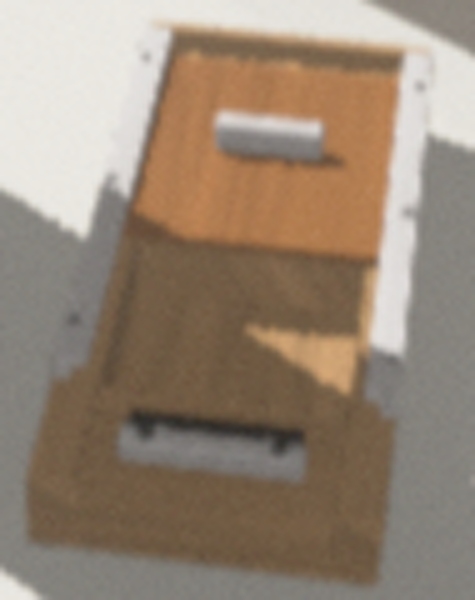

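```bash
cat > h.py <<'E'
import numpy as np,cv2
def ray(c,uv,z):
    uv=np.atleast_2d(np.array(uv,float)); K=c['intrinsics'];T=c['T']
    d=np.c_[uv,np.ones(len(uv))]@np.linalg.inv(K).T@T[:3,:3].T
    o=T[:3,3]; return o+d*((z-o[2])/d[:,2])[:,None]
def proj(c,p):
    p=np.atleast_2d(p);T=c['T'];q=(p-T[:3,3])@T[:3,:3];q=q@c['intrinsics'].T;return q[:,:2]/q[:,2:]
E
python3 - <<'E'
from h import *
np.set_printoptions(precision=4,suppress=True)
t=np.load('pics/top0.npz');s=np.load('pics/side0.npz')
Z=lambda p,f,o:(np.array(p,float)+.5)/f-.5+np.array(o)
# blue masks
for n,c,win in(('top',t,(300,200,345,235)),('side',s,(185,250,225,290))):
    h=cv2.cvtColor(c['color'],cv2.COLOR_BGR2HSV)
    m=((h[...,0]>95)&(h[...,0]<125)&(h[...,1]>90)).astype(np.uint8)
    mm=np.zeros_like(m);x0,y0,x1,y1=win;mm[y0:y1,x0:x1]=m[y0:y1,x0:x1]
    cn=max(cv2.findContours(mm,0,2)[0],key=cv2.contourArea);r=cv2.minAreaRect(cn)
    print(n,r,mm.sum()); print(ray(c,cv2.boxPoints(r),.012))
print('zb quad',ray(t,Z([(205,115),(275,135),(263,183),(195,160),(157,143),(165,120)],6,(285,195)),.012))
print('zc quad top',ray(s,Z([(207,113),(263,155),(185,232),(125,195)],8,(180,245)),.012))
print('zc far white',ray(s,Z([(235,82),(272,118)],8,(180,245)),.012))
print('bar top',ray(t,Z([(221,183),(247,183),(252,297),(228,298)],5,(120,135)),.068))
print('bar side',ray(s,Z([(217,113),(322,122),(322,133),(217,122)],5,(230,115)),.068))
print('rail corners top',ray(t,Z([(45,104),(603,65),(622,372),(52,413)],5,(120,135)),.056))
print('rail side',ray(s,Z([(152,28),(428,52),(395,412),(52,370)],5,(230,115)),.056))
print('cover edges lead',ray(t,Z([(390,110),(398,290)],5,(120,135)),.05),'trail',ray(t,Z([(88,133),(97,368)],5,(120,135)),.05))
print('buffer top',ray(t,Z([(653,135),(668,290),(663,135),(675,290)],5,(120,135)),.056))
def dep(c,u,v):
    d=c['depth'][v,u];K=c['intrinsics'];return c['T'][:3,:3]@(d*np.array([(u-K[0,2])/K[0,0],(v-K[1,2])/K[1,1],1]))+c['T'][:3,3]
for uv in((167,182),(190,182),(222,185),(252,178),(258,175),(322,220),(147,158)):print(uv,dep(t,*uv))
E
```

```text
top ((323.89654541015625, 219.2586212158203), (10.770329475402832, 6.870728015899658), 21.801406860351562) 76
[[ 0.4427 -0.2972  0.012 ]
 [ 0.4594 -0.3038  0.012 ]
 [ 0.4496 -0.3298  0.012 ]
 [ 0.433  -0.323   0.012 ]]
side ((204.4000244140625, 265.3000183105469), (1.7888542413711548, 4.0249223709106445), 63.43495178222656) 11
[[ 0.4459 -0.3117  0.012 ]
 [ 0.4514 -0.3054  0.012 ]
 [ 0.4544 -0.3088  0.012 ]
 [ 0.4488 -0.3151  0.012 ]]
zb quad [[ 0.4602 -0.3001  0.012 ]
 [ 0.4522 -0.3304  0.012 ]
 [ 0.4314 -0.3251  0.012 ]
 [ 0.4406 -0.2958  0.012 ]
 [ 0.4476 -0.2793  0.012 ]
 [ 0.4576 -0.2828  0.012 ]]
zc quad top [[ 0.4464 -0.2936  0.012 ]
 [ 0.4648 -0.3025  0.012 ]
 [ 0.4538 -0.3307  0.012 ]
 [ 0.4352 -0.324   0.012 ]]
zc far white [[ 0.45   -0.2819  0.012 ]
 [ 0.4631 -0.2906  0.012 ]]
bar top [[0.552  0.0933 0.068 ]
 [0.5523 0.0805 0.068 ]
 [0.4957 0.0751 0.068 ]
 [0.4949 0.0868 0.068 ]]
bar side [[0.4986 0.0871 0.068 ]
 [0.5526 0.0946 0.068 ]
 [0.5544 0.0852 0.068 ]
 [0.5004 0.0794 0.068 ]]
rail corners top [[ 0.5926  0.1869  0.056 ]
 [ 0.6196 -0.093   0.056 ]
 [ 0.4642 -0.1065  0.056 ]
 [ 0.4375  0.1729  0.056 ]]
rail side [[ 0.4424  0.1715  0.056 ]
 [ 0.5936  0.1913  0.056 ]
 [ 0.625  -0.0974  0.056 ]
 [ 0.4684 -0.113   0.056 ]]
cover edges lead [[0.5951 0.0145 0.05  ]
 [0.5032 0.0066 0.05  ]] trail [[0.5795 0.1663 0.05  ]
 [0.4607 0.1542 0.05  ]]
buffer top [[ 0.5841 -0.1191  0.056 ]
 [ 0.5056 -0.1283  0.056 ]
 [ 0.5842 -0.1241  0.056 ]
 [ 0.5057 -0.1318  0.056 ]]
(167, 182) [0.525  0.0836 0.0695]
(190, 182) [0.5296 0.0308 0.0497]
(222, 185) [ 0.5311 -0.0459  0.0037]
(252, 178) [ 0.5431 -0.1245  0.0517]
(258, 175) [ 0.551  -0.1394  0.0521]
(322, 220) [ 0.4441 -0.3085  0.0121]
(147, 158) [0.5865 0.1397 0.0581]
```

Caddy yaw is about +5.5°, with its axis running through (0.525,0.085) and (0.543,-0.101). The well centre is at about (0.538,-0.044) and the free buffer face at caddy y≈-0.141. The eraser is at about (0.450,-0.303) with its long axis at about 18° from world y. Moving above it now.

Call:
carry_out([
  [5, 3, -1, 0.17, 0],
  [10.5, 6, -2, 0.34, 0],
  [16, 9, -3, 0.5, 0],
  [21.5, 12, -4, 0.67, 0],
  [27, 15, -6, 0.84, 0],
])

```text
clock: 0.72
ee_pos: [0.3899, -0.3362, 0.1515]
eef_rot: [0.687, 0.167, 0.687, -0.167]
contact_force: [0.6, -1.1, -0.4]
opening: 0.495
```

Call:
carry_out([
  [5.5, 3, -2, 0.165, 0],
  [5.5, 3, -3, 0.165, 0],
  [5.5, 3, -5, 0.165, 0],
  [5.5, 3, -5, 0.165, 0],
])

```text
clock: 1.23
ee_pos: [0.4417, -0.307, 0.1004]
eef_rot: [0.697, 0.112, 0.699, -0.112]
contact_force: [0.4, 0.3, -0.8]
opening: 0.501
```

Run:
```python
from cell import manip, cams
from h import *
from scipy.spatial.transform import Rotation as R
o=manip.get_obs(); q=o['eef_rot'];M=R.from_quat([q[1],q[2],q[3],q[0]]).as_matrix()
print(o['clock'],o['ee_pos'],M.round(3),np.degrees(np.arctan2(M[1,2],M[0,2])),o['contact_force'],o['opening'],o['joint_positions'])
t=cams.camera('top');s=cams.camera('side')
a=cv2.resize(t['color'][150:300,240:400],None,fx=3,fy=3,interpolation=2);b=cv2.resize(s['color'][190:340,130:290],None,fx=3,fy=3,interpolation=2)
cv2.imwrite('pics/ab1.png',np.vstack([a[:,:],b])[:, :] if 0 else np.hstack([a[:,:400],b[:,:400]]))
```

```text
1.225 [ 0.44172141 -0.30699144  0.10042352] [[-0.002  0.313  0.95 ]
 [ 0.001  0.95  -0.313]
 [-1.     0.001 -0.003]] -18.223357558262173 [ 0.3886035   0.30034919 -0.82609152] 0.5009795217437618 [-6.07273374e-01  3.37090981e-01 -1.48831402e-01  1.08767609e+00
 -1.29997862e-04  1.28158164e+00]
```

View pics/ab1.png

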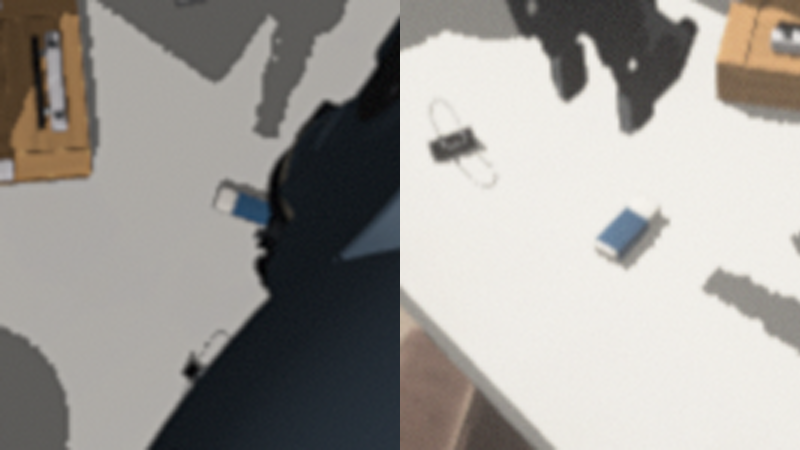

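The right panel (side view) now shows the eraser fully lit, at about (628,230) in the composite. I'll zoom in on it.

Run:
```python
from cell import cams
from h import *
s=cams.camera('side');t=cams.camera('top');np.savez('pics/s2.npz',**s);np.savez('pics/t2.npz',**t)
f=lambda i:np.clip((i.astype(float)-100)*1.6,0,255).astype(np.uint8)
a=cv2.resize(f(s['color'][245:295,180:230]),None,fx=8,fy=8,interpolation=2)
b=cv2.resize(f(t['color'][195:235,300:350]),None,fx=8,fy=8,interpolation=2)
b=cv2.copyMakeBorder(b,0,80,0,0,0)
cv2.imwrite('pics/ab2.png',np.hstack([a,b]))
```

```text
(no output)
```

View pics/ab2.png

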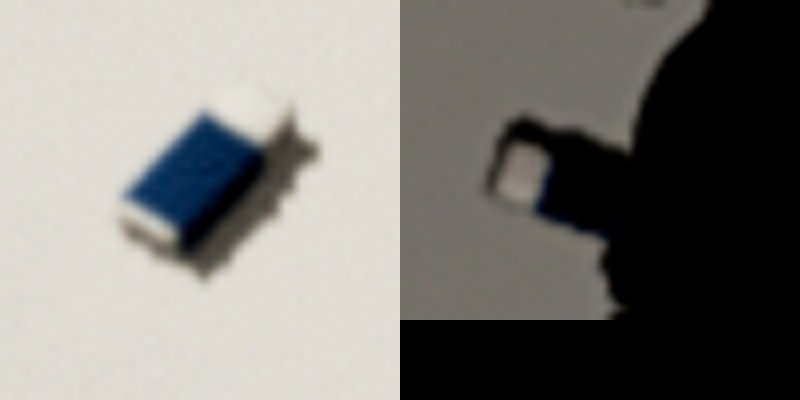

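Run:
```python
from h import *
np.set_printoptions(precision=4,suppress=True)
s=np.load('pics/s2.npz');t=np.load('pics/t2.npz')
Z=lambda p,f,o:(np.array(p,float)+.5)/f-.5+np.array(o)
S=ray(s,Z([(122,205),(180,240),(292,108),(237,75)],8,(180,245)),.012);print(S,S.mean(0))
T=ray(t,Z([(105,142),(97,203)],8,(300,195)),.012);print(T,T.mean(0))
for l in (.052,):
  for a in(16,19): print(a,T.mean(0)[:2]-.026*np.array([np.sin(np.radians(a)),np.cos(np.radians(a))]))
```

```text
[[ 0.4356 -0.3271  0.012 ]
 [ 0.4535 -0.3333  0.012 ]
 [ 0.4671 -0.2861  0.012 ]
 [ 0.4497 -0.2796  0.012 ]] [ 0.4515 -0.3065  0.012 ]
[[ 0.4635 -0.2844  0.012 ]
 [ 0.4437 -0.2818  0.012 ]] [ 0.4536 -0.2831  0.012 ]
16 [ 0.4465 -0.3081]
19 [ 0.4452 -0.3076]
```

Two views agree: centre at about (0.449,-0.306) and a long-axis angle of about 17°, with a measured length of 50 mm against 52 mm given. Descending.

Call:
carry_out([
  [0.1, -0.2, -4, 0, 0],
  [0.1, -0.2, -7, 0, 0],
  [0.1, -0.2, -7, 0, 0],
  [0.1, -0.2, -7, 0, 0],
])

```text
clock: 1.92
ee_pos: [0.4447, -0.31, 0.0332]
eef_rot: [0.699, 0.111, 0.698, -0.112]
contact_force: [0.3, 0.1, -0.3]
opening: 0.5
```

Call:
carry_out([
  [0.4, 0.4, -1.5, 0, 0],
  [0.4, 0.4, -2.8, 0, 0],
  [0.4, 0.4, -2.8, 0, 0],
  [0.4, 0.4, -2.8, 0, 0],
])

```text
clock: 2.42
ee_pos: [0.448, -0.3054, 0.0037]
eef_rot: [0.698, 0.112, 0.698, -0.112]
contact_force: [1.0, 0.2, 0.3]
opening: 0.497
```

Call:
carry_out([
  [0, 0, 0, 0, -0.6],
  [0, 0, 0, 0, -0.8],
  [0, 0, 0, 0, -0.8],
  [0, 0, 0, 0, -0.8],
  [0, 0, 0, 0, -0.8],
])

```text
clock: 3.05
ee_pos: [0.448, -0.3054, 0.0036]
eef_rot: [0.698, 0.112, 0.698, -0.112]
contact_force: [-0.6, 0.5, 0.0]
opening: 0.1
```

Run:
```python
from cell import cams
from h import *
s=cams.camera('side')
cv2.imwrite('pics/s3.png',cv2.resize(s['color'][200:310,150:270],None,fx=5,fy=5,interpolation=2))
```

```text
(no output)
```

View pics/s3.png

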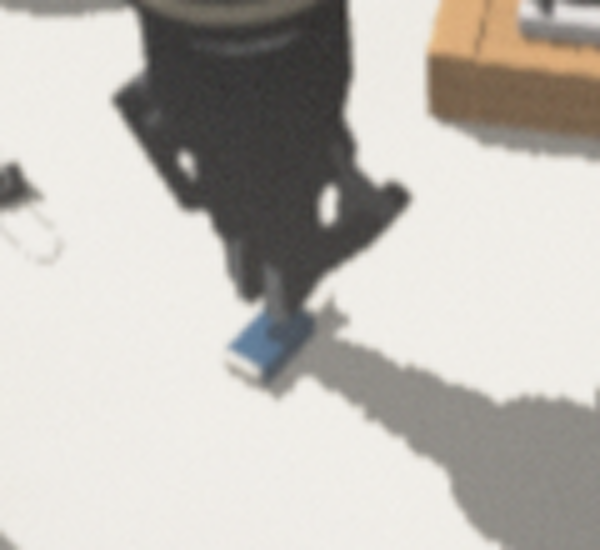

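Run:
```python
from cell import cams,manip
from h import *
np.set_printoptions(precision=4,suppress=True)
s=cams.camera('side');o=manip.get_obs();print(o['ee_pos'],o['contact_force'],o['opening'],o['effort'])
Z=lambda p,f,o:(np.array(p,float)+.5)/f-.5+np.array(o)
print(proj(s,[o['ee_pos'],[.448,-.306,.012]]))
for z in(.0036,.012,.02): print(ray(s,Z([(248,298),(272,322),(295,325)],5,(150,200)),z))
cv2.imwrite('pics/s4.png',cv2.resize(s['color'][230:290,180:230],None,fx=10,fy=10,interpolation=2))
```

```text
[ 0.448  -0.3054  0.0036] [ 0.0545 -0.1314 -0.1747] 0.1013927592400076 [ -0.0039 -80.726   41.8881   0.0022  -0.0001  -0.0001]
[[204.5108 265.7541]
 [204.1356 263.4714]]
[[ 0.4315 -0.2923  0.0036]
 [ 0.4455 -0.3014  0.0036]
 [ 0.4552 -0.3003  0.0036]]
[[ 0.4344 -0.2983  0.012 ]
 [ 0.4482 -0.3074  0.012 ]
 [ 0.4578 -0.3063  0.012 ]]
[[ 0.4371 -0.3041  0.02  ]
 [ 0.4508 -0.313   0.02  ]
 [ 0.4603 -0.3119  0.02  ]]
```

View pics/s4.png

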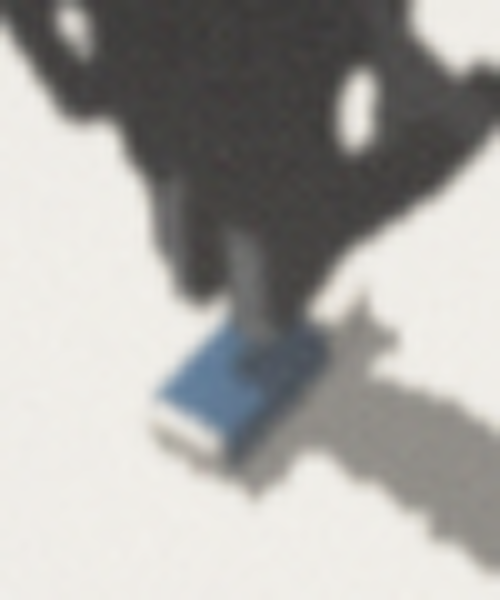

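Run:
```python
from cell import cams,manip
from h import *
np.set_printoptions(precision=4,suppress=True)
s=cams.camera('side')
def dep(c,u,v):
    d=c['depth'][v,u];K=c['intrinsics'];return c['T'][:3,:3]@(d*np.array([(u-K[0,2])/K[0,0],(v-K[1,2])/K[1,1],1]))+c['T'][:3,3]
for u in (197,198,199,200,204,205,206,207,208,209):
  print(u,[(v,dep(s,u,v).round(3).tolist()) for v in range(248,270,3)])
```

```text
197 [(248, [0.438, -0.31, 0.062]), (251, [0.439, -0.315, 0.06]), (254, [0.438, -0.314, 0.049]), (257, [0.437, -0.313, 0.038]), (260, [0.427, -0.293, 0.0]), (263, [0.429, -0.3, -0.001]), (266, [0.432, -0.308, -0.0]), (269, [0.438, -0.321, 0.009])]
198 [(248, [0.44, -0.309, 0.062]), (251, [0.44, -0.312, 0.057]), (254, [0.44, -0.314, 0.049]), (257, [0.44, -0.314, 0.04]), (260, [0.439, -0.314, 0.03]), (263, [0.432, -0.3, 0.001]), (266, [0.438, -0.314, 0.01]), (269, [0.441, -0.323, 0.013])]
199 [(248, [0.442, -0.309, 0.063]), (251, [0.441, -0.31, 0.054]), (254, [0.442, -0.313, 0.049]), (257, [0.442, -0.315, 0.042]), (260, [0.442, -0.316, 0.034]), (263, [0.434, -0.3, 0.001]), (266, [0.441, -0.316, 0.013]), (269, [0.443, -0.322, 0.013])]
200 [(248, [0.444, -0.308, 0.063]), (251, [0.444, -0.31, 0.055]), (254, [0.443, -0.31, 0.046]), (257, [0.443, -0.311, 0.038]), (260, [0.441, -0.31, 0.026]), (263, [0.435, -0.298, -0.001]), (266, [0.442, -0.315, 0.013]), (269, [0.444, -0.32, 0.01])]
204 [(248, [0.458, -0.321, 0.083]), (251, [0.457, -0.321, 0.073]), (254, [0.456, -0.32, 0.063]), (257, [0.455,
[... 690 characters left out ...]
3, -0.321, 0.075]), (254, [0.461, -0.317, 0.06]), (257, [0.46, -0.316, 0.049]), (260, [0.459, -0.316, 0.039]), (263, [0.458, -0.314, 0.027]), (266, [0.456, -0.31, 0.011]), (269, [0.458, -0.318, 0.012])]
208 [(248, [0.463, -0.313, 0.075]), (251, [0.463, -0.316, 0.069]), (254, [0.463, -0.316, 0.059]), (257, [0.463, -0.318, 0.053]), (260, [0.461, -0.315, 0.039]), (263, [0.461, -0.316, 0.031]), (266, [0.458, -0.31, 0.012]), (269, [0.459, -0.314, 0.007])]
209 [(248, [0.466, -0.315, 0.078]), (251, [0.467, -0.32, 0.074]), (254, [0.465, -0.316, 0.06]), (257, [0.464, -0.315, 0.049]), (260, [0.464, -0.316, 0.041]), (263, [0.456, -0.3, 0.009]), (266, [0.46, -0.31, 0.012]), (269, [0.46, -0.312, 0.006])]
```

The depth image shows the real fingertips at z≈0.026 while the reading says the TCP is at 0.004. They hover above the eraser, and xy agrees. I'll trust the camera, reopen, and go lower in small steps while watching force.

Call:
carry_out([
  [0, 0, 0, 0, 0],
  [0, 0, 0, 0, 0],
  [0, 0, 0, 0, 0],
  [0, 0, -0.7, 0, 0],
  [0, 0, -1.2, 0, 0],
])

```text
clock: 3.82
ee_pos: [0.4479, -0.3052, -0.009]
eef_rot: [0.698, 0.112, 0.698, -0.112]
contact_force: [0.2, -0.0, -0.5]
opening: 0.5
```

Run:
```python
from cell import cams,manip
from h import *
o=manip.get_obs();print(o['ee_pos'],o['contact_force'],o['opening'])
s=cams.camera('side')
cv2.imwrite('pics/s5.png',cv2.resize(s['color'][230:290,175:235],None,fx=9,fy=9,interpolation=2))
def dep(c,u,v):
    d=c['depth'][v,u];K=c['intrinsics'];return c['T'][:3,:3]@(d*np.array([(u-K[0,2])/K[0,0],(v-K[1,2])/K[1,1],1]))+c['T'][:3,3]
for u in range(186,224,3):
  print(u,[(v,dep(s,u,v).round(3).tolist()) for v in range(256,276,3)])
```

```text
[ 0.44785415 -0.3052101  -0.00901702] [ 0.18243355 -0.04702968 -0.50125184] 0.4995278013654706
186 [(256, [0.4, -0.289, -0.001]), (259, [0.403, -0.296, -0.002]), (262, [0.407, -0.306, 0.003]), (265, [0.409, -0.311, -0.0]), (268, [0.412, -0.318, -0.001]), (271, [0.414, -0.325, -0.002]), (274, [0.418, -0.333, 0.001])]
189 [(256, [0.407, -0.288, 0.001]), (259, [0.41, -0.295, 0.0]), (262, [0.412, -0.301, -0.002]), (265, [0.415, -0.31, 0.0]), (268, [0.417, -0.315, -0.003]), (271, [0.42, -0.323, -0.001]), (274, [0.424, -0.331, 0.001])]
192 [(256, [0.424, -0.309, 0.032]), (259, [0.424, -0.309, 0.022]), (262, [0.418, -0.3, -0.0]), (265, [0.421, -0.308, 0.0]), (268, [0.423, -0.314, -0.002]), (271, [0.427, -0.323, 0.0]), (274, [0.43, -0.33, 0.0])]
195 [(256, [0.427, -0.301, 0.023]), (259, [0.426, -0.301, 0.013]), (262, [0.425, -0.3, 0.001]), (265, [0.427, -0.306, -0.001]), (268, [0.429, -0.313, -0.001]), (271, [0.437, -0.329, 0.012]), (274, [0.436, -0.329, 0.001])]
198 [(256, [0.43, -0.292, 0.014]), (259, [0.427, -0.288, -0.003]), (262, [0.431, -0.298, 0.0]), (265, [0.433, -0.305, 0.0]), (268,
[... 1146 characters left out ...]
.727]), (274, [0.47, -0.316, -0.002])]
216 [(256, [0.482, -0.323, 0.068]), (259, [0.482, -0.323, 0.059]), (262, [0.481, -0.322, 0.048]), (265, [0.48, -0.32, 0.036]), (268, [0.48, -0.323, 0.03]), (271, [0.474, -0.308, -0.002]), (274, [0.476, -0.316, -0.0])]
219 [(256, [0.492, -0.332, 0.082]), (259, [0.492, -0.332, 0.074]), (262, [0.491, -0.333, 0.066]), (265, [0.483, -0.313, 0.029]), (268, [0.477, -0.299, -0.002]), (271, [0.48, -0.306, -0.001]), (274, [0.482, -0.314, -0.0])]
222 [(256, [0.498, -0.333, 0.086]), (259, [0.499, -0.335, 0.08]), (262, [0.497, -0.331, 0.064]), (265, [0.481, -0.291, -0.001]), (268, [0.484, -0.299, 0.0]), (271, [0.486, -0.305, -0.002]), (274, [0.488, -0.312, -0.001])]
```

View pics/s5.png

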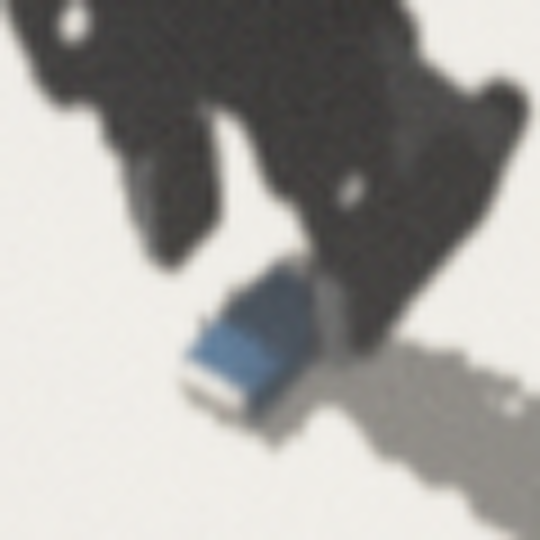

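The fingers straddle the eraser, with tips at about z 0.019. Lowering by 1.3 cm and closing gradually.

Call:
carry_out([
  [0, 0, -0.6, 0, 0],
  [0, 0, -1.0, 0, 0],
  [0, 0, -1.3, 0, 0],
  [0, 0, -1.3, 0, 0],
])

```text
clock: 4.38
ee_pos: [0.4479, -0.3053, -0.0216]
eef_rot: [0.698, 0.112, 0.698, -0.112]
contact_force: [-0.0, -0.1, -1.0]
opening: 0.504
```

Call:
carry_out([
  [0, 0, 0, 0, -0.4],
  [0, 0, 0, 0, -0.6],
  [0, 0, 0, 0, -0.8],
  [0, 0, 0, 0, -0.8],
])

```text
clock: 4.88
ee_pos: [0.4482, -0.3055, -0.021]
eef_rot: [0.698, 0.112, 0.698, -0.112]
contact_force: [-1.5, 0.5, 5.8]
opening: 0.221
```

Run:
```python
from cell import cams,manip
from h import *
o=manip.get_obs();print(o['ee_pos'],o['contact_force'],o['opening'])
s=cams.camera('side')
cv2.imwrite('pics/s6.png',cv2.resize(s['color'][230:290,175:235],None,fx=9,fy=9,interpolation=2))
```

```text
[ 0.44820083 -0.30545303 -0.02097825] [-1.45373311  0.52154706  5.7829088 ] 0.2205414213134277
```

View pics/s6.png

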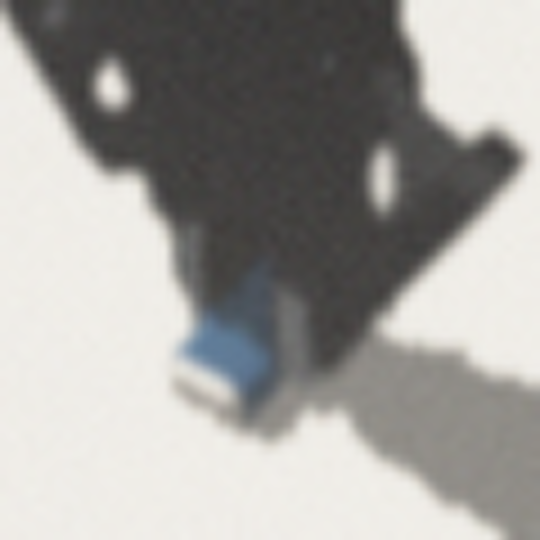

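The eraser is gripped (opening 0.22 ≈ 19 mm) and the tips are just brushing the desk, so true z ≈ reading + 20 mm. Lifting and carrying to above the well.

Call:
carry_out([
  [0, 0, 4, 0, -0.8],
  [0, 0, 9, 0, -0.8],
  [1.5, 4.5, 11, 0.08, -0.8],
  [3, 9, 11, 0.16, -0.8],
  [4.5, 13.5, 11, 0.24, -0.8],
])

```text
clock: 5.55
ee_pos: [0.4936, -0.1692, 0.0892]
eef_rot: [0.707, 0.026, 0.706, -0.027]
contact_force: [0.5, -0.1, -0.0]
opening: 0.224
```

Call:
carry_out([
  [1.5, 4.5, 0, 0.08, -0.8],
  [3, 9, 0, 0.17, -0.8],
  [4.5, 12.1, 0, 0.17, -0.8],
  [4.5, 12.1, 0, 0.17, -0.8],
  [4.5, 12.1, 0, 0.17, -0.8],
])

```text
clock: 6.18
ee_pos: [0.5378, -0.0496, 0.0886]
eef_rot: [0.706, -0.033, 0.706, 0.033]
contact_force: [-0.5, -0.6, -0.6]
opening: 0.221
```

Run:
```python
from cell import cams,manip
from h import *
o=manip.get_obs();print(o['ee_pos'],o['eef_rot'],o['contact_force'],o['opening'])
s=cams.camera('side')
cv2.imwrite('pics/s7.png',cv2.resize(s['color'][60:260,180:360],None,fx=3,fy=3,interpolation=2))
```

```text
[ 0.53780874 -0.04960816  0.08856561] [ 0.70625481 -0.03297871  0.70642529  0.03286116] [-0.50887254 -0.60156472 -0.62148679] 0.22068612885620065
```

View pics/s7.png

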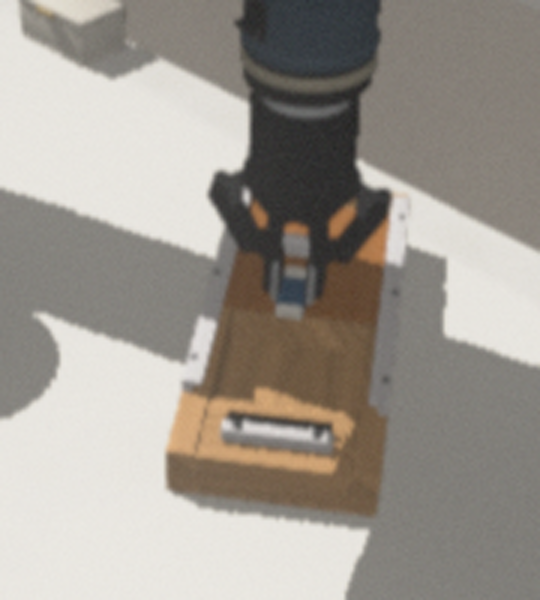

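The eraser is held centrally over the well, visible at about (292,295) in the crop. Lowering and releasing.

Call:
carry_out([
  [0, 0, -4, 0, -0.8],
  [0, 0, -7, 0, -0.8],
  [0, 0, -9, 0, -0.8],
  [0, 0, -9.7, 0, -0.8],
  [0, 0, -9.7, 0, -0.8],
])

```text
clock: 6.85
ee_pos: [0.5379, -0.0499, -0.0082]
eef_rot: [0.706, -0.033, 0.706, 0.033]
contact_force: [0.1, -0.3, -0.1]
opening: 0.223
```

Call:
carry_out([
  [0, 0, 0, 0, -0.3],
  [0, 0, 0, 0, -0.2],
  [0, 0, 0, 0, -0.2],
  [0, 0, 0, 0, -0.2],
])

```text
clock: 7.35
ee_pos: [0.5381, -0.0493, -0.0082]
eef_rot: [0.706, -0.033, 0.706, 0.033]
contact_force: [-0.3, 0.0, 0.0]
opening: 0.397
```

Call:
carry_out([
  [0, 0, 3, 0, -0.2],
  [0, 0, 7, 0, -0.2],
  [0, 0, 11, 0, -0.2],
  [0, 0, 11, 0, -0.2],
])

```text
clock: 7.85
ee_pos: [0.54, -0.0495, 0.1046]
eef_rot: [0.708, -0.033, 0.705, 0.033]
contact_force: [0.3, -0.1, -0.8]
opening: 0.399
```

Run:
```python
from cell import cams,manip
from h import *
o=manip.get_obs();print(o['ee_pos'],o['eef_rot'],o['contact_force'],o['opening'])
s=cams.camera('side')
cv2.imwrite('pics/s8.png',cv2.resize(s['color'][60:260,180:360],None,fx=3,fy=3,interpolation=2))
```

```text
[ 0.539987   -0.04950047  0.10455444] [ 0.70811596 -0.03314409  0.7045617   0.0326507 ] [ 0.27245581 -0.0845478  -0.75037088] 0.3994404691588459
```

View pics/s8.png

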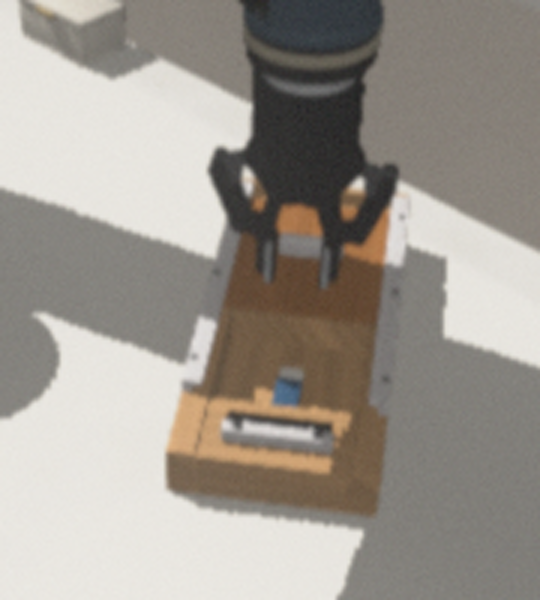

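The eraser lies in the well, at about (288,385) in the crop. Next I'll shut the fingers and go behind (+y of) the push bar.

Call:
carry_out([
  [-0.5, 4, 0, 0, -0.6],
  [-1, 9, 0, 0, -1],
  [-1.5, 14, 0, 0, -1],
  [-1.8, 16.6, 0, 0, -1],
  [-1.8, 16.6, 0, 0, -1],
])

```text
clock: 8.52
ee_pos: [0.5191, 0.1181, 0.1003]
eef_rot: [0.706, -0.034, 0.707, 0.034]
contact_force: [0.2, -0.4, 0.0]
opening: -0.005
```

Call:
carry_out([
  [0, 0, -2.5, 0, -1],
  [0, 0, -5, 0, -1],
  [0, 0, -5, 0, -1],
  [0, 0, -5, 0, -1],
])

```text
clock: 9.02
ee_pos: [0.5202, 0.1162, 0.0521]
eef_rot: [0.706, -0.033, 0.706, 0.033]
contact_force: [0.5, 0.5, 0.8]
opening: -0.002
```

```bash
cat > look.py <<'E'
import sys
from cell import cams,manip
from h import *
o=manip.get_obs();print(o['clock'],o['ee_pos'],o['contact_force'],o['opening'])
s=cams.camera('side');np.savez('pics/last.npz',**s)
cv2.imwrite(sys.argv[1],cv2.resize(s['color'][90:240,215:345],None,fx=4,fy=4,interpolation=2))
E
python3 look.py pics/s9.png
python3 - <<'E'
from h import *
s=np.load('pics/last.npz')
def dep(c,u,v):
    d=c['depth'][v,u];K=c['intrinsics'];return c['T'][:3,:3]@(d*np.array([(u-K[0,2])/K[0,0],(v-K[1,2])/K[1,1],1]))+c['T'][:3,3]
for u in (278,281,284,287,290):
  print(u,[(v,dep(s,u,v).round(3).tolist()) for v in range(114,150,4)])
E
```

```text
9.025 [0.52022978 0.11619283 0.05206936] [0.50944243 0.48387098 0.84283655] -0.0015825054883288757
278 [(114, [0.503, 0.112, 0.124]), (118, [0.505, 0.107, 0.115]), (122, [0.493, 0.176, 0.057]), (126, [0.493, 0.175, 0.045]), (130, [0.499, 0.148, 0.05]), (134, [0.503, 0.132, 0.048]), (138, [0.512, 0.087, 0.068]), (142, [0.515, 0.077, 0.063]), (146, [0.515, 0.079, 0.049])]
281 [(114, [0.513, 0.103, 0.131]), (118, [0.513, 0.104, 0.118]), (122, [0.513, 0.11, 0.102]), (126, [0.514, 0.106, 0.093]), (130, [0.507, 0.151, 0.05]), (134, [0.511, 0.134, 0.049]), (138, [0.515, 0.115, 0.05]), (142, [0.522, 0.078, 0.064]), (146, [0.522, 0.083, 0.048])]
284 [(114, [0.518, 0.116, 0.124]), (118, [0.519, 0.115, 0.113]), (122, [0.522, 0.104, 0.108]), (126, [0.522, 0.103, 0.097]), (130, [0.523, 0.106, 0.082]), (134, [0.519, 0.134, 0.05]), (138, [0.522, 0.117, 0.049]), (142, [0.53, 0.079, 0.065]), (146, [0.53, 0.079, 0.052])]
287 [(114, [0.527, 0.107, 0.132]), (118, [0.528, 0.106, 0.12]), (122, [0.529, 0.106, 0.108]), (126, [0.529, 0.112, 0.092]), (130, [0.53, 0.112, 0.08]), (134, [0.527, 0.136, 0.05]), (138, [0.53, 0.123, 0.047]), (142, [0.537, 0.08, 0.066]), (146, [0.538, 0.082, 0.052])]
290 [(114, [0.535, 0.105, 0.134]), (118, [0.536, 0.106, 0.122]), (122, [0.534, 0.122, 0.099]), (126, [0.526, 0.181, 0.047]), (130, [0.531, 0.157, 0.05]), (134, [0.535, 0.137, 0.051]), (138, [0.538, 0.123, 0.048]), (142, [0.545, 0.082, 0.065]), (146, [0.545, 0.084, 0.051])]
```

View pics/s9.png

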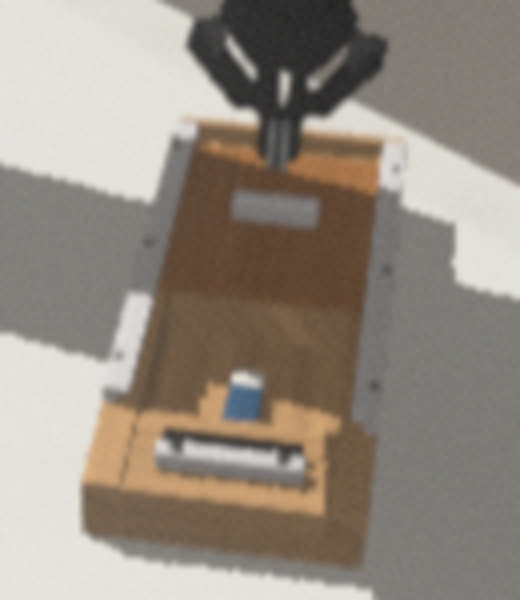

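The shut fingertips sit at true z≈0.075 and about 14 mm behind the bar's +y face. Lowering by 1.7 cm, then approaching.

Call:
carry_out([
  [0, 0, -1, 0, -1],
  [0, 0, -1.7, 0, -1],
  [0, 0, -1.7, 0, -1],
  [0.05, -0.5, -1.7, 0, -1],
  [0.1, -1.0, -1.7, 0, -1],
])

```text
clock: 9.7
ee_pos: [0.5212, 0.1063, 0.0348]
eef_rot: [0.706, -0.033, 0.706, 0.033]
contact_force: [0.1, -0.8, -0.2]
opening: -0.001
```

```bash
python3 look.py pics/s10.png
```

```text
9.7 [0.52122155 0.10632215 0.03483057] [ 0.06647986 -0.76582857 -0.20320759] -0.001243370474669601
```

View pics/s10.png

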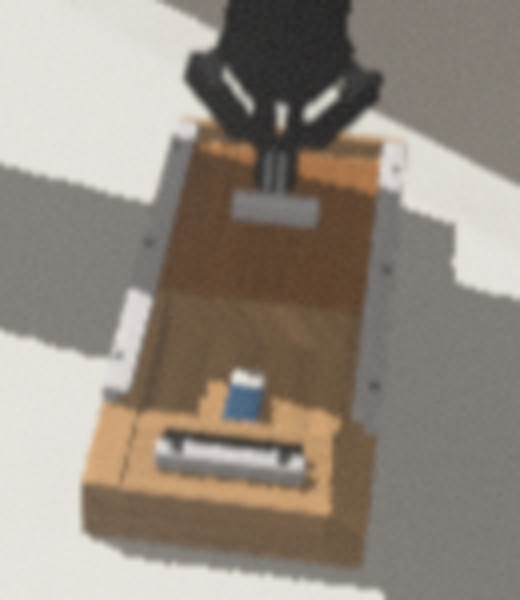

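Call:
carry_out([
  [0.03, -0.3, 0, 0, -1],
  [0.06, -0.6, 0, 0, -1],
  [0.09, -0.9, 0, 0, -1],
  [0.12, -1.2, 0, 0, -1],
  [0.15, -1.5, 0, 0, -1],
])

```text
clock: 10.38
ee_pos: [0.5226, 0.0916, 0.0347]
eef_rot: [0.706, -0.033, 0.706, 0.033]
contact_force: [0.0, 3.1, 1.9]
opening: -0.001
```

Call:
carry_out([
  [0.05, -0.5, 0, 0, -1],
  [0.1, -1.0, 0, 0, -1],
  [0.15, -1.5, 0, 0, -1],
  [0.2, -2.0, 0, 0, -1],
  [0.25, -2.5, 0, 0, -1],
])

```text
clock: 11.0
ee_pos: [0.5251, 0.0664, 0.0347]
eef_rot: [0.706, -0.033, 0.706, 0.033]
contact_force: [-0.7, 4.2, 3.7]
opening: -0.001
```

```bash
python3 look.py pics/s11.png
```

```text
11.0 [0.52511581 0.06635459 0.03466947] [-0.68474163  4.22123311  3.67074713] -0.0005182795598169285
```

View pics/s11.png

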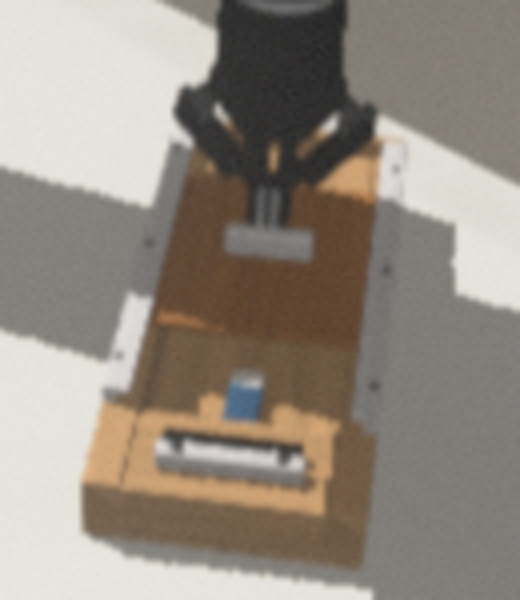

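The cover slides. There's a 3.7 N upward force, so the tip probably rubs the cover; I'll raise it 3 mm and continue.

Call:
carry_out([
  [0.0, 0, 0.3, 0, -1],
  [0.05, -0.5, 0.3, 0, -1],
  [0.1, -1.0, 0.3, 0, -1],
  [0.15, -1.5, 0.3, 0, -1],
  [0.2, -2.0, 0.3, 0, -1],
])

```text
clock: 11.68
ee_pos: [0.5271, 0.0463, 0.0377]
eef_rot: [0.706, -0.033, 0.706, 0.033]
contact_force: [-0.2, 3.3, 3.1]
opening: 0.005
```

Call:
carry_out([
  [0.05, -0.5, 0, 0, -1],
  [0.1, -1.0, 0, 0, -1],
  [0.15, -1.5, 0, 0, -1],
  [0.2, -2.0, 0, 0, -1],
  [0.25, -2.5, 0, 0, -1],
])

```text
clock: 12.3
ee_pos: [0.5296, 0.0213, 0.0376]
eef_rot: [0.706, -0.033, 0.706, 0.033]
contact_force: [-0.6, 4.3, 3.6]
opening: -0.0
```

```bash
python3 look.py pics/s12.png
```

```text
12.3 [0.52957024 0.02131453 0.03761806] [-0.60305015  4.27194262  3.63487494] -0.0001434523981325776
```

View pics/s12.png

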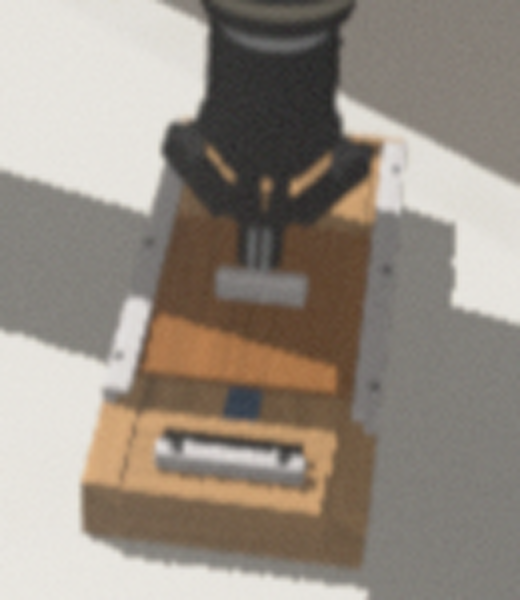

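Call:
carry_out([
  [0.05, -0.5, 0, 0, -1],
  [0.1, -1.0, 0, 0, -1],
  [0.15, -1.5, 0, 0, -1],
  [0.2, -2.0, 0, 0, -1],
  [0.25, -2.5, 0, 0, -1],
])

```text
clock: 12.98
ee_pos: [0.532, -0.0038, 0.0376]
eef_rot: [0.706, -0.033, 0.706, 0.033]
contact_force: [0.5, 2.7, 2.1]
opening: 0.003
```

Call:
carry_out([
  [0.03, -0.3, 0, 0, -1],
  [0.06, -0.6, 0, 0, -1],
  [0.08, -0.8, 0, 0, -1],
  [0.1, -1.0, 0, 0, -1],
])

```text
clock: 13.48
ee_pos: [0.533, -0.0135, 0.0376]
eef_rot: [0.706, -0.033, 0.706, 0.033]
contact_force: [0.2, 2.9, -0.2]
opening: 0.001
```

```bash
python3 look.py pics/s13.png
```

```text
13.475 [ 0.53302955 -0.01346503  0.03759288] [ 0.24824669  2.8702162  -0.18771664] 0.000991709190107613
```

View pics/s13.png

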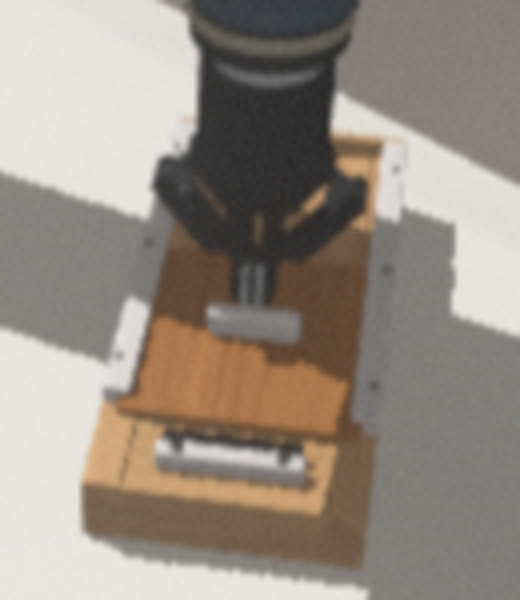

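The leading edge (about v=425 in the crop) is still a bit short of the buffer (about v=437). Continuing slowly.

Call:
carry_out([
  [0.02, -0.2, 0, 0, -1],
  [0.04, -0.4, 0, 0, -1],
  [0.06, -0.6, 0, 0, -1],
  [0.07, -0.7, 0, 0, -1],
])

```text
clock: 14.02
ee_pos: [0.5338, -0.0205, 0.0376]
eef_rot: [0.706, -0.033, 0.706, 0.033]
contact_force: [-0.3, 2.1, 0.0]
opening: -0.001
```

Call:
carry_out([
  [0.01, -0.1, 0, 0, -1],
  [0.02, -0.2, 0, 0, -1],
  [0.02, -0.2, 0, 0, -1],
])

```text
clock: 14.4
ee_pos: [0.5339, -0.0225, 0.0376]
eef_rot: [0.706, -0.033, 0.706, 0.033]
contact_force: [-0.1, 0.6, 0.4]
opening: -0.001
```

Call:
carry_out([
  [0.01, -0.1, 0, 0, -1],
  [0.02, -0.2, 0, 0, -1],
  [0.02, -0.2, 0, 0, -1],
])

```text
clock: 14.78
ee_pos: [0.5341, -0.0245, 0.0376]
eef_rot: [0.706, -0.033, 0.706, 0.033]
contact_force: [-0.1, -0.3, -0.3]
opening: 0.005
```

Call:
carry_out([
  [0.01, -0.1, 0, 0, -1],
  [0.02, -0.2, 0, 0, -1],
])

```text
clock: 15.02
ee_pos: [0.5344, -0.0264, 0.0376]
eef_rot: [0.706, -0.033, 0.706, 0.033]
contact_force: [-0.1, 2.3, 0.3]
opening: -0.002
```

Call:
carry_out([
  [0.01, -0.1, 0, 0, -1],
  [0.02, -0.2, 0, 0, -1],
])

```text
clock: 15.28
ee_pos: [0.5344, -0.0281, 0.0376]
eef_rot: [0.706, -0.033, 0.706, 0.033]
contact_force: [-0.8, 6.7, 0.7]
opening: 0.001
```

```bash
python3 look.py pics/s14.png
```

```text
15.275 [ 0.53441459 -0.02807769  0.03757732] [-0.790553    6.74603385  0.70209506] 0.0013768465708212526
```

View pics/s14.png

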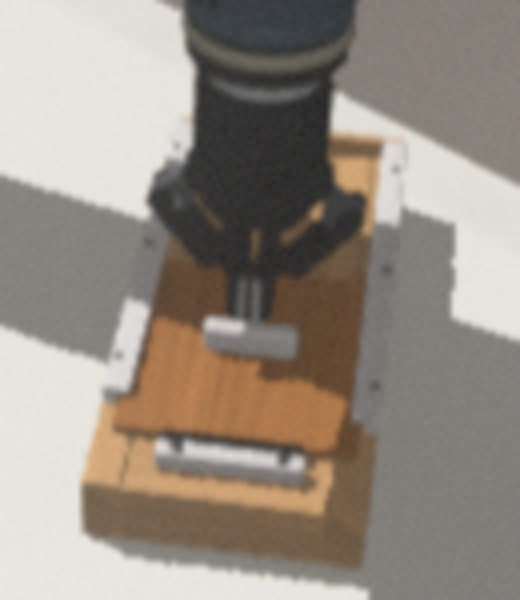

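The force has risen to 6.7 N and the leading edge meets the buffer. Adding about 0.8 mm and holding.

Call:
carry_out([
  [0.0, -0.04, 0, 0, -1],
  [0.01, -0.08, 0, 0, -1],
])

```text
clock: 15.58
ee_pos: [0.5345, -0.0285, 0.0376]
eef_rot: [0.706, -0.033, 0.706, 0.033]
contact_force: [-1.6, 7.8, 2.7]
opening: -0.003
```

Call:
carry_out([
  [0.0, -0.03, 0, 0, -1],
  [0.0, -0.05, 0, 0, -1],
])

```text
clock: 15.82
ee_pos: [0.5345, -0.0289, 0.0376]
eef_rot: [0.706, -0.032, 0.706, 0.034]
contact_force: [-1.6, 9.0, 1.6]
opening: -0.0
```

Call:
carry_out([
  [0, 0, 0, 0, -1],
  [0, 0, 0, 0, -1],
  [0, 0, 0, 0, -1],
  [0, 0, 0, 0, -1],
  [0, 0, 0, 0, -1],
])

```text
clock: 16.45
ee_pos: [0.5345, -0.0289, 0.0376]
eef_rot: [0.706, -0.032, 0.706, 0.034]
contact_force: [-1.5, 8.9, 1.5]
opening: -0.005
```

Held at a steady 8.9 N. Backing off slowly so the buffer doesn't kick the cover.

Call:
carry_out([
  [0, 0.04, 0, 0, -1],
  [-0.01, 0.08, 0, 0, -1],
  [-0.01, 0.12, 0, 0, -1],
  [-0.02, 0.16, 0, 0, -1],
  [-0.02, 0.2, 0, 0, -1],
])

```text
clock: 17.08
ee_pos: [0.5344, -0.0278, 0.0376]
eef_rot: [0.706, -0.033, 0.706, 0.033]
contact_force: [-0.5, 0.5, 0.2]
opening: 0.0
```

Call:
carry_out([
  [0, 0.04, 0, 0, -1],
  [-0.01, 0.08, 0, 0, -1],
  [-0.01, 0.12, 0, 0, -1],
  [-0.02, 0.2, 0, 0, -1],
  [-0.04, 0.4, 0, 0, -1],
])

```text
clock: 17.7
ee_pos: [0.534, -0.0236, 0.0376]
eef_rot: [0.706, -0.033, 0.706, 0.033]
contact_force: [-0.3, 0.6, 0.5]
opening: -0.002
```

Call:
carry_out([
  [-0.05, 0.5, 0, 0, -1],
  [-0.1, 1.0, 0, 0, -1],
  [-0.1, 1.0, 2, 0, -1],
  [-0.1, 1.0, 6, 0, -1],
  [-0.1, 1.0, 6, 0, -1],
])

```text
clock: 18.32
ee_pos: [0.5349, -0.0134, 0.1003]
eef_rot: [0.708, -0.033, 0.705, 0.033]
contact_force: [0.2, 0.5, -0.4]
opening: -0.003
```

```bash
python3 look.py pics/s15.png
python3 - <<'E'
from cell import cams
import cv2
t=cams.camera('top')['color'];cv2.imwrite('pics/t15.png',cv2.resize(t,None,fx=1.5,fy=1.5))
E
```

```text
18.325 [ 0.53486742 -0.01336666  0.10026303] [ 0.24942258  0.50626513 -0.40086164] -0.002625222702926148
```

View pics/s15.png

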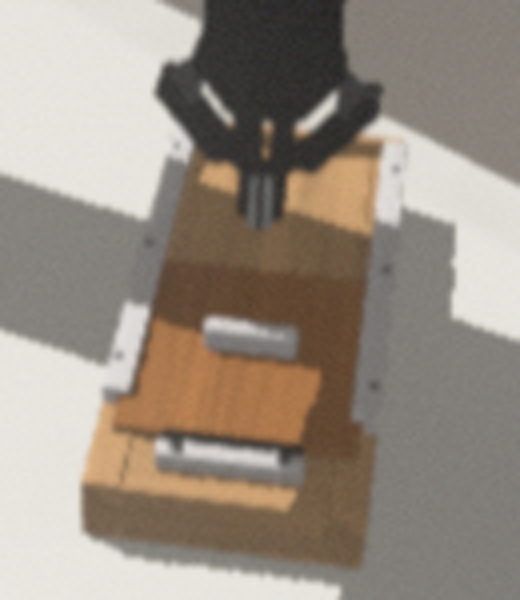

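View pics/t15.png

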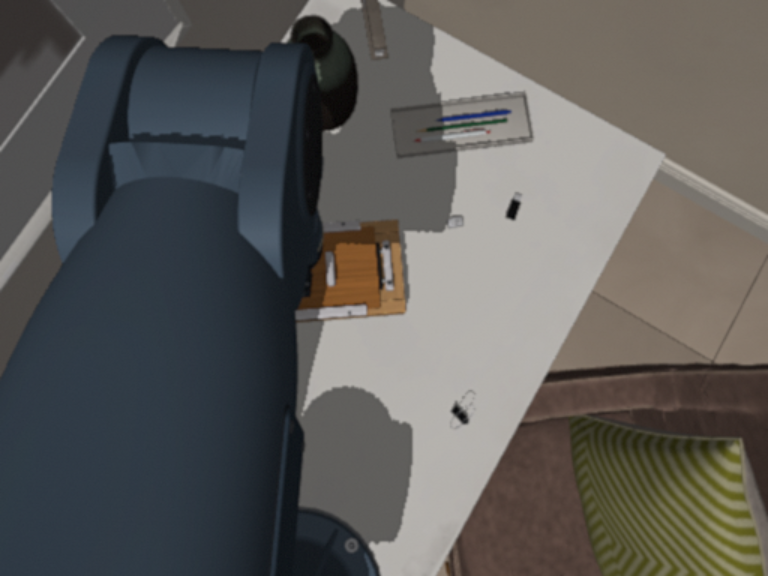

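The cover looks shut against the buffer (edge at about (230,440) in the side crop). The stick, sharpener and clip are in their original places. I'll check the gap numerically.

Run:
```python
from cell import cams,manip
from h import *
np.set_printoptions(precision=4,suppress=True)
o=manip.get_obs();print(o['clock'],o['ee_pos'],o['contact_force'],o['dq'])
s=cams.camera('side')['color'];t=cams.camera('top')['color']
a=cv2.resize(s[180:220,240:305],None,fx=8,fy=8,interpolation=2)
b=cv2.resize(t[140:215,205:275],None,fx=7,fy=7,interpolation=2)
cv2.imwrite('pics/e1.png',a);cv2.imwrite('pics/e2.png',b)
s14=cv2.resize(s[90:240,215:345],None,fx=4,fy=4,interpolation=2)
p=cv2.imread('pics/s14.png');tm=p[310:365,195:310]
r=cv2.matchTemplate(s14,tm,cv2.TM_CCOEFF_NORMED);print(cv2.minMaxLoc(r),'was (195,310), 4px=1px ~2mm')
```

```text
18.425 [ 0.5331 -0.0134  0.0975] [-0.584  -0.1447  0.4547] [-0.0022  0.0144 -0.0211 -0.0049  0.0001 -0.0004]
(-0.5514687299728394, 0.9338257312774658, (390, 208), (196, 309)) was (195,310), 4px=1px ~2mm
```

View pics/e1.png

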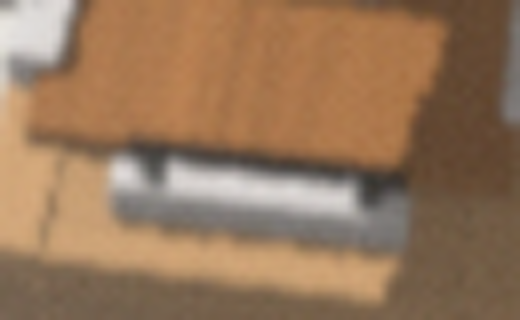

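View pics/e2.png

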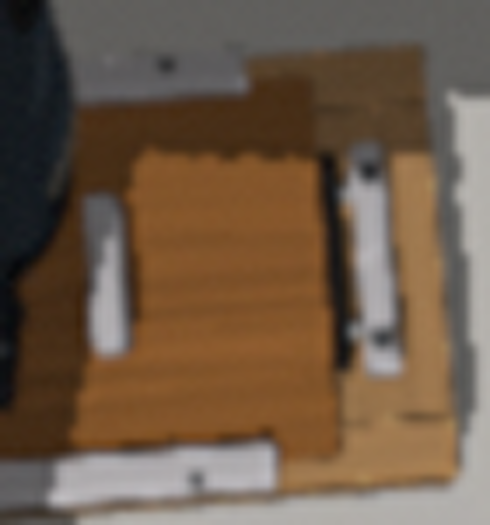

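There is no visible gap between the cover edge and the black buffer (at about (325,255) in the top zoom), and the bar has shifted back by no more than 0.5 mm. The gripper is clear, so I'm handing in.

Run:
```python
from cell import manip
print(manip.finish_job())
```

```text
the job is handed in; nothing more can be done
None
```

I put the eraser in the caddy's well, slid the cover shut against the buffer and let go. The job was handed in at about 18.4 s of the 61 s allowed; it reports no verdict.

- **Eraser:** A picture taken after release showed it lying in the well. It is now hidden under the shut cover, so I couldn't see it again at the end.
- **Press:** I held the cover on the buffer at a steady 9 N or so at the wrist for over 0.6 s. The highest wrist reading I saw was 9.0 N, with readings only at the end of each move. After taking off 1–2 N of sliding friction, the force on the buffer should be about 7–8 N. It was not measured directly.
- **Last checks:** The zoomed top view shows the cover's leading edge on the black buffer with no visible gap. The bar moved back at most about 0.5 mm from where it stood during the press. The gripper is clear, with no contact force beyond noise. By eye, the memory stick, sharpener and binder clip are still in their places.
- **What disagreed:** The real fingertips stood about 20 mm higher than the reported TCP height, so my first grasp closed above the eraser without touching it. I set heights from the camera depth images after that. While sliding the cover I also felt an unexplained upward force of up to 3.7 N, which had faded before the buffer was reached.

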